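Load the polish rack and lock its keeper bar

TASK

Load all the polish bottles standing about into the bamboo rack, upright and one to a slot: first every tall bottle into the back row, and only then the short ones into the front row. Then swing the rack's hinged keeper bar shut across the front row until the hole in its end lines up with the hole in the latch post, and put the thumbscrew down through both holes until its head sits flush on the bar. Leave the other things on the sill where they are.

Things in the scene. Friction and masses are not known exactly. Their poses are not given: they have to be found in the camera images.
- rack: Bamboo bottle rack fixed on the tray. Origin: centre under its base, 6 mm above the sill; x points to its back, y to the hinge end, z up. Base 124 (x) by 256 (y) by 28 mm high with five slots. At x = -47 mm two posts, tops 52 mm above the origin: round hinge post (24 mm) at y = +105, square latch post (30 mm) at y = -95. Shut, the bar overhangs the front slots' edge, so load them first.
- slot_back1 (a point): Centre of the floor of back-row slot 1, at x = +27, y = -58 mm in the rack, 10 mm above its origin; 37 mm square, 18 mm deep, for a tall bottle.
- slot_back2 (a point): Centre of the floor of back-row slot 2, at x = +27, y = 0 mm in the rack, 10 mm above its origin; 37 mm square, 18 mm deep, for a tall bottle.
- slot_back3 (a point): Centre of the floor of back-row slot 3, at x = +27, y = 58 mm in the rack, 10 mm above its origin; 37 mm square, 18 mm deep, for a tall bottle.
- slot_front1 (a point): Centre of the floor of front-row slot 1, at x = -28, y = -15 mm in the rack, 10 mm above its origin; 44 mm square, 18 mm deep, for a short bottle.
- slot_front2 (a point): Centre of the floor of front-row slot 2, at x = -28, y = 45 mm in the rack, 10 mm above its origin; 44 mm square, 18 mm deep, for a short bottle.
- latch_hole (a point): Centre of the mouth of the hole in the top of the latch post (52 mm above the rack's origin). Upright hole 11.5 mm across (12.5 mm in the base below), 42 mm deep.
- keeper (a joint): Angle of the keeper bar about its upright hinge, rad: 0 = the two holes in line, growing as the free end swings out towards the robot (clockwise seen from above); range -0.1 to 1.9, so there is no stop at 0. Light hinge friction (0.04 N m) leaves it where it is put.
- keeper_pivot (a point): Hinge axis of the keeper bar, at the level of the bar's top. The bar is a flat aluminium bar 12 mm wide and 8 mm thick; it rides 1 mm above the posts (underside 53 mm, top 61 mm above the rack's origin).
- keeper_hole (a point): Centre of the mouth (top) of the hole in the keeper bar's free end, 200 mm from the pivot: upright through hole 11 mm across in a 30 by 32 mm end plate 8 mm thick. Its z is the bar's top.
- keeper_knob (a point): Top of the upright round black knob on the bar, 160 mm from the pivot (40 mm short of the hole): 12 mm across, 24 mm tall above the bar; may be gripped from above at any yaw or pushed.
- screw: Steel thumbscrew, head up. Origin at the tip of the shank, z towards the head. Smooth shank 8 mm across, 34 mm long, its last 7 mm tapered; round knurled head 20 mm across, 22 mm tall. It goes straight down and needs no turning. At the start it stands in the 11 mm hole of a fixed cork block (50 by 50 by 45 mm) on the sill at the robot's right, its head resting on the cork 45 mm above the sill.
- screw_seat (a point): Centre of the underside of the thumbscrew's head, 34 mm above its tip, on its axis.
- tall_1: Tall polish bottle, standing on the sill (it may be absent). Origin: centre of its underside, z up. Glass body 30 mm across and 58 mm high, 4 mm neck 15 mm across, then a black cap 13 mm across and 43 mm tall; 105 mm in all, about 70 g. Grip it firmly (about 35 N) by the cap and carry it slowly, or it swings in the grip.
- tall_2: Tall polish bottle, standing on the sill (it may be absent). Origin: centre of its underside, z up. Glass body 30 mm across and 58 mm high, 4 mm neck 15 mm across, then a black cap 13 mm across and 43 mm tall; 105 mm in all, about 70 g. Grip it firmly (about 35 N) by the cap and carry it slowly, or it swings in the grip.
- tall_3: Tall polish bottle, standing on the sill (it may be absent). Origin: centre of its underside, z up. Glass body 30 mm across and 58 mm high, 4 mm neck 15 mm across, then a black cap 13 mm across and 43 mm tall; 105 mm in all, about 70 g. Grip it firmly (about 35 N) by the cap and carry it slowly, or it swings in the grip.
- short_1: Short polish bottle, standing on the sill (it may be absent). Origin: centre of its underside, z up. Glass body 38 mm across and 30 mm high, 4 mm neck 17 mm across, then a black cap 15 mm across and 28 mm tall; 62 mm in all, about 60 g. Grip it firmly (about 35 N) by the cap and carry it slowly, or it swings in the grip.
- short_2: Short polish bottle, standing on the sill (it may be absent). Origin: centre of its underside, z up. Glass body 38 mm across and 30 mm high, 4 mm neck 17 mm across, then a black cap 15 mm across and 28 mm tall; 62 mm in all, about 60 g. Grip it firmly (about 35 N) by the cap and carry it slowly, or it swings in the grip.
- dish: White ceramic dish, 90 mm across and 24 mm high, on the sill before the tray; origin under its centre. Leave it alone.
- finger_rest: Purple hard silicone finger rest, about 50 by 90 by 26 mm, in front of the tray. Leave it alone.
- pusher: Stainless cuticle pusher, about 120 mm long (its y) and 6 mm high, in front of the tray. Leave it alone.
- buffer: Grey nail buffer block 32 by 95 by 28 mm, right of the tray. Leave it alone.
- cotton_jar: Open glass jar 84 mm across and 85 mm high, left of the tray. Leave it alone.
- remover: White remover bottle 58 mm across and 150 mm high, right of the tray. Leave it alone.

How it is judged:
By the outcome, as a careful person would: the job done as asked, in the order asked, and still so for the second after the job is handed in, with the robot touching nothing.
Of tall_1, tall_2, tall_3, short_1, short_2 only 3 to 5 are there at a start; the rules pass over those that are not, and their reading is None.
At some moment in a run one of short_1, short_2 may be knocked a few centimetres aside while the robot is not near it.
It also fails if it takes over 210 s, if anything falls off the work surface, if the arm or the gripper's body presses on something with over 40 N, if the wrist force passes 120 N, or if a joint passes its speed limit or range.

ROBOT

A 6-joint arm with a two-finger parallel gripper is mounted at the origin on the work surface. World frame = base frame: x ahead of the robot, y to its left, z up, the work surface at z = 0. Lengths are in m, angles in rad, forces in N, time in s.
With the tool pointing down it reaches from about 0.35 to 0.975 m from the base axis. Payload 17.4 kg.
Tool frame: the origin (TCP) lies at the very end of the fingers, on their centre line; the grasp point (between the pads) lies 19 mm behind it (arm.tcp_to_grasp is the distance from the TCP to the grasp point, in m); z points along the fingers, y is the line along which they close (so a half turn about z gives the same grasp; the last joint's range is limited). The gripper opens to 85 mm and grips with 20 to 120 N. Pads are 22 mm wide; open, the fingers measure 114 mm over their backs; the gripper's body (76 mm by 85 mm) begins 54 mm behind the grasp point. The pads swing forward as they close: fully open they stand 13 mm farther back than shut.
Start: joints at [-1.293, 0.116, 1.442, -0, 1.584, -0.038], TCP at [0.21, -0.642, 0.231] pointing down, gripper open.
Joint ranges: [-2.83, 2.83], [-0.83, 2.19], [0.07, 2.5], [-1.14, 4.28], [0.01, 3], [-2.97, 2.97]. Speed limits (rad/s): [1.89, 1.89, 2.22, 3.14, 3.14, 3.14].

INTERFACE

Orientations are given as a unit quaternion [x, y, z, w].
In Python, from station import arm, vision, spotter, telemetry gives the robot as it stands. Calls block until the motion is done:
- arm.goto(position, orientation): joint-space move of the TCP to a pose.
- arm.movel(position, attitude=None, max_speed=0.15, f_stop=None): straight line of the TCP; attitude=None keeps the orientation; max_speed is the mean speed in m/s. With f_stop (N) it stops when the force on the tool has changed by that much, and returns True; else False.
- arm.move_j(angles): joint-space move.
- arm.ungrasp() and arm.grasp(): open the fingers fully, or close them until they stop; the grip force is fixed at half the most.
- arm.sleep(seconds).
- arm.ik(position, orientation): joint angles nearest the present ones, or None.
- vision.grab_frame(name): name is "side" or "top"; returns the picture (420x560x3 uint8, blue, green, red); there is no depth.
- vision.calibration(name): a dict with "fovy" (degrees; the focal length in pixels is half the picture's height over the tangent of half this angle, whatever the lens; pixels are square), "cx", "cy" (the principal point, pixels), "view" (4x4, takes a point from world to camera coordinates). Camera axes: x right, y up, looking along -z (the intrinsics and any distortion apply to the point x, -y, -z); pixel columns grow to the right and rows downward; lengths in m; the calibration is good to about 2 mm. A picture is of the moment at which its call begins. calibration takes no time and is no camera call.
A pose or a line that the arm cannot do raises arm.Unreachable and nothing moves.
- arm.finish_job(): hands the job in; it is judged then, once.
Trained networks look in the newest picture that a camera, given by its name, has taken for a name from the list of things; names that differ only in an ending like _2 or _b are one class to them, and where a whole thing is asked for, a point or a joint stands for the part that bears it (a point fixed in the world has none). Each returns a list of dicts, best first, with "conf" (0 to 1); they miss things now and then, are a little off and sometimes report something else, mostly with a low value. They report only what shows in the picture. A call takes as long as a camera call.
- spotter.look_for(query, camera): "xyz" ([x, y, z] in m, in world coordinates, good to about 4 mm: the middle of the surface that is visible of it).
- spotter.trace(query, camera): "mask" (420x560 bool, what is visible of it).
- spotter.pinpoint(query, camera): "xyz" ([x, y, z] in m, in world coordinates, good to about 4 mm: a listed point, or the origin of a listed thing).
Readings, each from a call of its own:
- telemetry.current_time(): time.
- telemetry.current_joint_pos(): joint angles.
- telemetry.current_qd(): joint speeds.
- telemetry.current_tau(): joint torques, N m.
- telemetry.current_eef_pos(): TCP position.
- telemetry.current_tool_rot(): TCP orientation.
- telemetry.current_wrist_force(): force on the tool from outside, world axes, zero at the start.
- telemetry.current_ft_torque(): the same for the moment, N m.
- telemetry.current_width(): opening from 0.0 (shut) to 1.0 (fully open).
- telemetry.current_grip_force(): force on a finger pad.
Only numpy, scipy, OpenCV 4.12 (cv2) and the standard library are available. Lean on these libraries where they do the work, as an engineer would, in place of code of your own. Each camera call takes 0.05 s, during which the arm holds its last target. There are 200 camera calls.

## Working session

There is one attempt and no reset: what is moved stays moved. The work goes in short steps, each a Python script; the robot and the scene stay as the last script left them, time stands still between calls to the robot, and variables do not carry over. Pictures are saved under pics/ and viewed, at most 14 in all, crops included, and the job is handed in when it is done.

```bash
mkdir -p pics; ls; python3 - <<'E'
from station import arm, vision, spotter, telemetry
import cv2,numpy as np
print(telemetry.current_time(), telemetry.current_tool_rot(), arm.tcp_to_grasp)
for c in("side","top"):
    im=vision.grab_frame(c); cv2.imwrite(f"pics/{c}0.png",im)
    print(c,vision.calibration(c))
    for q in ["rack","tall_1","short_1","screw","keeper_knob","keeper_hole","keeper_pivot","latch_hole","screw_seat","slot_back1","slot_back3","slot_front1","slot_front2"]:
        print(q,[(np.round(d["xyz"],4).tolist(),round(d["conf"],2)) for d in spotter.pinpoint(q,c)])
print(telemetry.current_time())
E
```

```text
pics
station.py
0.0 [ 9.87563646e-01  1.57218599e-01 -6.53623662e-05 -5.94633855e-04] 0.0187
side {'fovy': 53.06336693861334, 'cx': 282.35313987190636, 'cy': 202.64610294281584, 'view': array([[-0.8647267 , -0.50185716, -0.01967543,  0.4591338 ],
       [ 0.28014514, -0.51447897,  0.81045055, -0.25322796],
       [-0.41685301,  0.69530625,  0.58547654, -0.7616864 ],
       [ 0.        ,  0.        ,  0.        ,  1.        ]])}
rack [([0.6206, -0.0692, 0.0115], 0.88)]
tall_1 [([0.5471, 0.2745, -0.0011], 0.92), ([0.4785, -0.3803, 0.0002], 0.62), ([0.4451, -0.2275, 0.0447], 0.61)]
short_1 [([0.4728, 0.3889, -0.0041], 0.56)]
screw [([0.4458, -0.2269, 0.0118], 0.46)]
keeper_knob [([0.4492, -0.0335, 0.0915], 0.76), ([0.4717, 0.3895, -0.0022], 0.7)]
keeper_hole [([0.414, -0.0556, 0.0664], 0.77), ([0.6538, -0.0092, 0.0191], 0.49), ([0.5901, 0.0429, 0.0724], 0.39)]
keeper_pivot [([0.5879, 0.0424, 0.0692], 0.85)]
latch_hole [([0.5621, -0.1513, 0.062], 0.6), ([0.6445, -0.4239, 0.0008], 0.46), ([0.4738, 0.3905, -0.0029], 0.29)]
screw_seat [([0.5992, -0.022, 0.0192], 0.59), ([0.4444, -0.2294, 0.
[... 1218 characters left out ...]
4, -0.0521, 0.0671], 0.88), ([0.454, -0.0371, 0.0911], 0.58)]
keeper_pivot [([0.5853, 0.0448, 0.0652], 0.74)]
latch_hole [([0.562, -0.1491, 0.0563], 0.96)]
screw_seat [([0.4387, 0.0024, 0.0018], 0.7), ([0.4444, -0.2272, 0.0417], 0.5)]
slot_back1 [([0.6372, -0.127, 0.0185], 0.95), ([0.6437, -0.0698, 0.017], 0.71), ([0.659, -0.0124, 0.0129], 0.6)]
slot_back3 [([0.6372, -0.127, 0.0185], 0.95), ([0.6437, -0.0698, 0.017], 0.71), ([0.659, -0.0124, 0.0129], 0.6)]
slot_front1 [([0.5915, -0.0756, 0.0128], 0.76), ([0.5997, -0.0201, 0.0193], 0.56), ([0.6451, -0.0669, 0.0178], 0.38)]
slot_front2 [([0.5915, -0.0756, 0.0128], 0.76), ([0.5997, -0.0201, 0.0193], 0.56), ([0.6451, -0.0669, 0.0178], 0.38)]
1.4
```

View pics/side0.png

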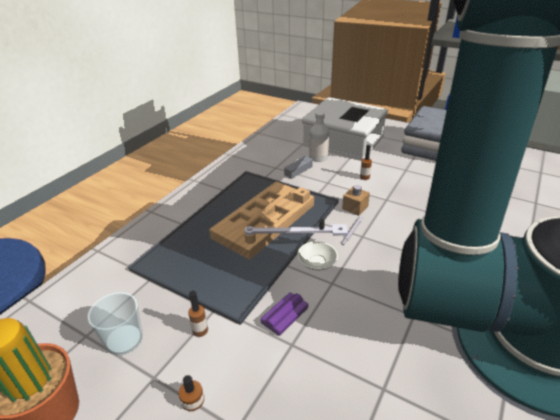

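View pics/top0.png

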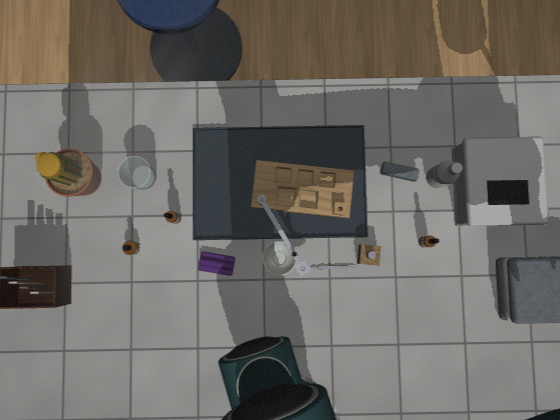

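The top view shows tall bottles at about (172,216) and (429,241), and a short one at (130,247). The rack is at about (303,188), the bar is open with its end at (301,268), and the screw is in the cork at (369,255). The side view agrees, so there are three bottles: two tall, one short.

I'll average several frames and fit the rack pose.

```bash
cat > h.py <<'E'
from station import arm, vision, spotter, telemetry
import numpy as np
from scipy.optimize import least_squares
PTS={"slot_back1":[(27,-58,10),(27,0,10),(27,58,10)],"slot_front1":[(-28,-15,10),(-28,45,10)],
     "latch_hole":[(-47,-95,52)],"keeper_pivot":[(-47,105,61)]}
def R2w(pose,p):
    x,y,t=pose; p=np.asarray(p)/1000.
    return np.array([x+np.cos(t)*p[0]-np.sin(t)*p[1], y+np.sin(t)*p[0]+np.cos(t)*p[1], p[2]+0.006])
def near(q,guess,cam,tol=.02,grab=False):
    if grab: vision.grab_frame(cam)
    c=[np.array(d["xyz"]) for d in spotter.pinpoint(q,cam)]
    c=[p for p in c if np.linalg.norm(p-guess)<tol]
    return min(c,key=lambda p:np.linalg.norm(p-guess)) if c else None
def q_close(a):  # closing line at world angle a, tool down
    h=a+np.pi/2; h=(h+np.pi/2)%np.pi-np.pi/2
    return [np.cos(h/2),np.sin(h/2),0,0]
E
python3 - <<'E'
from h import *
pose0=(0.6205,-0.066,-0.126); obs=[]
ext={"tall_1":[(.546,.275,0),(.476,-.378,0)],"short_1":[(.4745,.39,0)],"screw":[(.4455,-.2255,.011)],"keeper_hole":[(.413,-.053,.067)],"keeper_knob":[(.452,-.038,.091)]}
E={}
for i in range(4):
    for c in("side","top"):
        vision.grab_frame(c)
        for q in list(PTS)+list(ext):
            ds=[np.array(d["xyz"]) for d in spotter.pinpoint(q,c)]
            for p in PTS.get(q,ext.get(q)):
                g=R2w(pose0,p) if q in PTS else np.array(p)
                m=[d for d in ds if np.linalg.norm(d-g)<.02]
                if m:
                    d=min(m,key=lambda d:np.linalg.norm(d-g))
                    if q in PTS: obs.append((c,p,d))
                    E.setdefault((q,p,c),[]).append(d)
for k,v in E.items(): print(k,len(v),np.mean(v,0).round(4),np.std(v,0).round(4))
for cs in (("side",),("top",),("side","top")):
    r=least_squares(lambda s:np.concatenate([(R2w(s,p)-d)[:2] for c,p,d in obs if c in cs]),pose0,loss="soft_l1",f_scale=.003)
    print(cs,r.x.round(4),np.sqrt(np.mean(r.fun**2)), np.mean([(d-R2w(r.x,p))[2] for c,p,d in obs if c in cs]))
E
```

```text
('slot_back1', (27, -58, 10), 'side') 4 [ 0.6428 -0.128   0.0169] [0.0013 0.0008 0.002 ]
('slot_back1', (27, 0, 10), 'side') 4 [ 0.6442 -0.0698  0.0135] [0.0014 0.0009 0.0019]
('slot_back1', (27, 58, 10), 'side') 3 [ 0.6524 -0.0132  0.0188] [0.0008 0.001  0.0007]
('slot_front1', (-28, -15, 10), 'side') 4 [ 0.5927 -0.0755  0.0178] [0.0013 0.0011 0.0011]
('slot_front1', (-28, 45, 10), 'side') 4 [ 0.6   -0.02   0.018] [0.002  0.0012 0.0008]
('latch_hole', (-47, -95, 52), 'side') 4 [ 0.5625 -0.152   0.0609] [0.0019 0.0005 0.0011]
('keeper_pivot', (-47, 105, 61), 'side') 4 [0.5885 0.043  0.0713] [0.0012 0.0016 0.0015]
('tall_1', (0.546, 0.275, 0), 'side') 4 [ 0.5497  0.277  -0.0026] [0.0005 0.0006 0.0015]
('tall_1', (0.476, -0.378, 0), 'side') 4 [ 0.4769 -0.3782  0.0018] [0.0017 0.0009 0.0004]
('short_1', (0.4745, 0.39, 0), 'side') 4 [ 0.4718  0.3907 -0.0021] [0.0014 0.0007 0.0012]
('screw', (0.4455, -0.2255, 0.011), 'side') 4 [ 0.444  -0.2248  0.0121] [0.0007 0.0009 0.0002]
('keeper_hole', (0.413, -0.053, 0.067), 'side') 4 [ 0.4151 -0.0536  0.0677] [0.0007 0.0008 0.0019]
('keeper_knob', 
[... 797 characters left out ...]
, (0.476, -0.378, 0), 'top') 4 [ 0.4725 -0.3773  0.0009] [0.0008 0.0017 0.0013]
('short_1', (0.4745, 0.39, 0), 'top') 4 [0.4753 0.39   0.0021] [0.0016 0.0012 0.0007]
('screw', (0.4455, -0.2255, 0.011), 'top') 4 [ 0.4456 -0.2246  0.0122] [0.0007 0.0006 0.0009]
('keeper_hole', (0.413, -0.053, 0.067), 'top') 4 [ 0.4134 -0.0522  0.0676] [0.0016 0.0006 0.0009]
('keeper_knob', (0.452, -0.038, 0.091), 'top') 4 [ 0.4519 -0.0396  0.091 ] [0.0018 0.0011 0.0008]
('side',) [ 0.6211 -0.0663 -0.1295] 0.0022342539709404438 0.0017074074074074077
('top',) [ 0.6211 -0.0653 -0.1344] 0.002372097974214559 -0.0003214285714285718
('side', 'top') [ 0.6211 -0.0658 -0.1317] 0.0023389092268208305 0.0006745454545454544
```

```bash
cat >> h.py <<'E'
POSE=(0.6211,-0.0658,-0.132); A=POSE[2]
def pick(xy,zg,qa,zhi):
    arm.goto([*xy,zhi],qa); arm.movel([*xy,zg],max_speed=.1)
    arm.grasp(); print("grip",telemetry.current_width(),telemetry.current_grip_force())
    arm.movel([*xy,zhi],max_speed=.06); print("lifted",telemetry.current_width(),telemetry.current_time())
def place(slot,zg,zhi,off=(0,0)):
    p=R2w(POSE,slot); x,y=p[0]+off[0],p[1]+off[1]
    arm.movel([x,y,zhi],max_speed=.1); arm.sleep(.5)
    arm.movel([x,y,zg+p[2]+.02],max_speed=.06)
    s=arm.movel([x,y,zg+p[2]-.003],max_speed=.025,f_stop=4)
    z=telemetry.current_eef_pos()[2]; print("stop",s,"bottom above floor mm",1e3*(z-zg-p[2]),telemetry.current_wrist_force())
    return x,y,z
E
python3 - <<'E'
from h import *
q=q_close(A)
for p in [(.546,.275,.067),(.546,.275,.2),(.4747,-.3778,.067),(*R2w(POSE,(27,58,10))[:2],.2),(*R2w(POSE,(-47,-95,52))[:2],.2)]:
    j=arm.ik(p,q); print(None if j is None else np.round(j,2))
pick((.546,.275),.067,q,.19)
import cv2
cv2.imwrite("pics/side1.png",vision.grab_frame("side"))
print([(np.round(d["xyz"],4),d["conf"]) for d in spotter.pinpoint("tall_1","side")])
vision.grab_frame("top");print([(np.round(d["xyz"],4),d["conf"]) for d in spotter.pinpoint("tall_1","top")])
print(telemetry.current_eef_pos())
E
```

```text
[ 0.42  0.07  1.76 -0.    1.31  0.56]
[ 0.42 -0.01  1.63 -0.    1.53  0.56]
[-0.71  0.06  1.77 -0.    1.31 -0.58]
[-0.06  0.08  1.53 -0.    1.53  0.08]
[-0.31 -0.07  1.69 -0.    1.53 -0.18]
grip 0.13510936998162976 58.35386037826538
lifted 0.129777633625701 13.0583
[(array([ 0.6438, -0.0657,  0.0157]), 0.7), (array([0.5464, 0.2782, 0.1231]), 0.64), (array([ 0.4756, -0.3794,  0.0024]), 0.63)]
[(array([ 4.727e-01, -3.785e-01,  4.000e-04]), 0.61)]
[0.5459814  0.27497814 0.18990751]
```

View pics/side1.png

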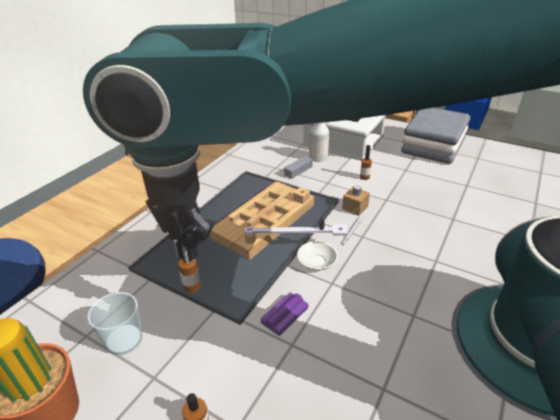

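The bottle hangs upright in the grip at about (188,275). I'll place it in back slot 3, then do the other tall bottle.

```bash
python3 - <<'E'
from h import *
import cv2
x,y,z=place((27,58,10),.067,.19)
if z-.067-.016<.004:
    arm.ungrasp(); arm.movel([x,y,.21],max_speed=.12)
    arm.goto([.4747,-.3778,.21],q_close(A))
cv2.imwrite("pics/side2.png",vision.grab_frame("side"));print(telemetry.current_time())
E
```

```text
stop True bottom above floor mm -0.3787211221605996 [ 0.10713577 -0.03986971  6.06062426]
22.8167
```

View pics/side2.png

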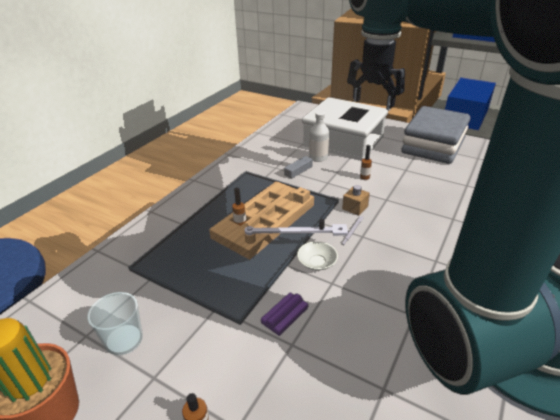

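The first tall bottle stands in its slot, seen at (239,208). The short bottle has moved to (195,408), so I'll find it again before grasping it. Next is the second tall bottle.

```bash
python3 - <<'E'
from h import *
import cv2
q=q_close(A)
pick((.4747,-.3778),.067,q,.20)
x,y,z=place((27,0,10),.067,.20)
if z-.067-.016<.004:
    arm.ungrasp(); arm.movel([x,y,.21],max_speed=.12)
    arm.goto([.5,-.3,.21],q)
else: print("NOT IN")
for c in ("side","top"):
    im=vision.grab_frame(c);cv2.imwrite(f"pics/{c}3.png",im)
    for k in range(2):
        if k: vision.grab_frame(c)
        print(c,[(np.round(d["xyz"],4),round(d["conf"],2)) for d in spotter.pinpoint("short_1",c)][:3])
    print(c,[(np.round(d["xyz"],4),round(d["conf"],2)) for d in spotter.pinpoint("tall_1",c)][:3])
print(telemetry.current_time())
E
```

```text
grip 0.1324030582495507 58.371251821517944
lifted 0.13774710126182488 27.5833
stop True bottom above floor mm 0.13938895722327704 [ 0.28801517 -0.6695879   5.73206092]
side [(array([ 0.4476,  0.4115, -0.0053]), 0.7)]
side [(array([ 0.4503,  0.4142, -0.0067]), 0.71), (array([ 0.45  , -0.0312,  0.0908]), 0.19)]
side [(array([ 0.6572, -0.0129,  0.0147]), 0.74), (array([ 0.6509, -0.0712,  0.0154]), 0.64)]
top [(array([ 0.5962, -0.019 ,  0.017 ]), 0.73), (array([ 0.4097, -0.1375, -0.0009]), 0.58)]
top [(array([ 0.4118, -0.1393,  0.0018]), 0.59), (array([0.4512, 0.4105, 0.0039]), 0.51)]
top [(array([ 0.4365,  0.0041, -0.0007]), 0.69), (array([ 0.6432, -0.0678,  0.0159]), 0.5), (array([ 0.6485, -0.0097,  0.011 ]), 0.47)]
37.7583
```

View pics/side3.png

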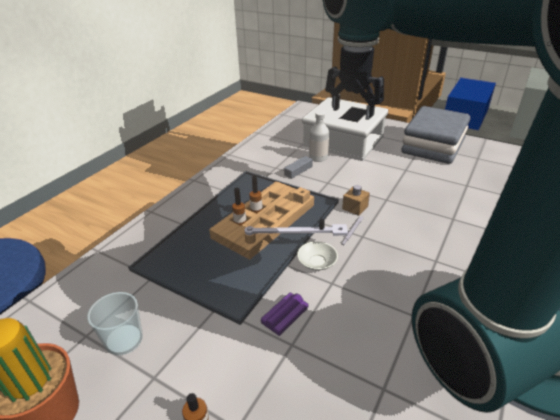

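View pics/top3.png

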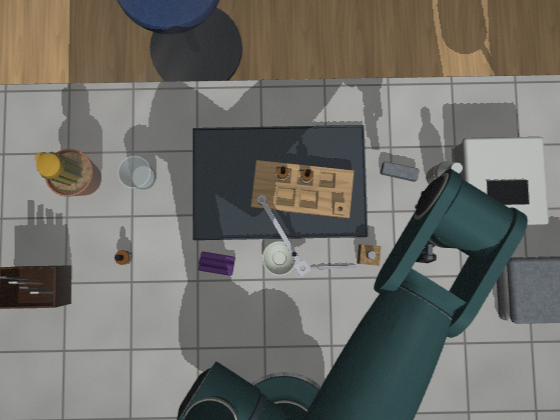

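Both tall bottles are in the rack, at side-view (239,208) and (256,195). The short bottle now stands at top-view (122,257), which the networks put at about (0.450, 0.412). I'll grasp it there.

```bash
python3 - <<'E'
from h import *
import cv2
q=q_close(A+np.pi/2)
print(arm.ik([.45,.4117,.037],q))
pick((.450,.4117),.037,q,.19)
p=R2w(POSE,(-28,-15,10)); arm.movel([p[0],p[1]+.15,.19],max_speed=.1); arm.sleep(.5)
cv2.imwrite("pics/side4.png",cv2.resize(vision.grab_frame("side")[100:320,150:430],None,fx=2,fy=2))
g=[*telemetry.current_eef_pos()]; print(g)
print([(np.round(d["xyz"],4),round(d["conf"],2)) for d in spotter.pinpoint("short_1","side")])
vision.grab_frame("top"); print([(np.round(d["xyz"],4),round(d["conf"],2)) for d in spotter.pinpoint("short_1","top")])
E
```

```text
[ 6.99159113e-01  9.65000658e-02  1.78732619e+00 -4.44089210e-16
  1.25776640e+00  2.40195544e+00]
grip 0.15126042256269553 58.43166410923004
lifted 0.15189680015722468 45.325
[np.float64(0.5913715907919632), np.float64(0.07299709191009268), np.float64(0.1899927484013734)]
[(array([0.5883, 0.0724, 0.1546]), 0.74)]
[]
```

View pics/side4.png

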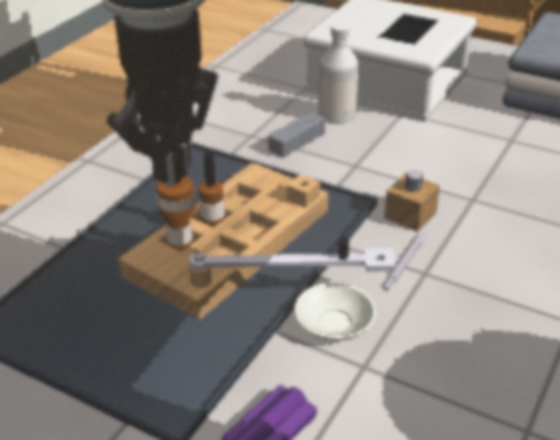

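The short bottle hangs upright in the grip, at crop (176,195). I'll lower it into front slot 1.

```bash
python3 - <<'E'
from h import *
import cv2
x,y,z=place((-28,-15,10),.037,.19,(.001,0))
e=z-.037-.016
if e<.004:
    arm.ungrasp(); arm.movel([x,y,.21],max_speed=.12); arm.goto([.45,.25,.21],q_close(A))
    im=vision.grab_frame("side"); cv2.imwrite("pics/side5.png",cv2.resize(im[100:320,150:430],None,fx=2,fy=2))
    print([(np.round(d["xyz"],4),round(d["conf"],2)) for d in spotter.pinpoint("short_1","side")])
    for q,g in (("keeper_knob",(.4505,-.0367,.091)),("keeper_hole",(.414,-.053,.067))):
        for c in("side","top"): print(q,c,near(q,np.array(g),c,grab=True))
print(telemetry.current_time())
E
```

```text
stop True bottom above floor mm -0.3236787706981936 [-0.28753275 -0.83008631  6.43299609]
[(array([ 0.5902, -0.0746,  0.0153]), 0.52)]
keeper_knob side [ 0.4492 -0.033   0.0919]
keeper_knob top [ 0.4539 -0.0378  0.0888]
keeper_hole side [ 0.4147 -0.0536  0.0684]
keeper_hole top [ 0.4151 -0.0522  0.0703]
58.8583
```

View pics/side5.png

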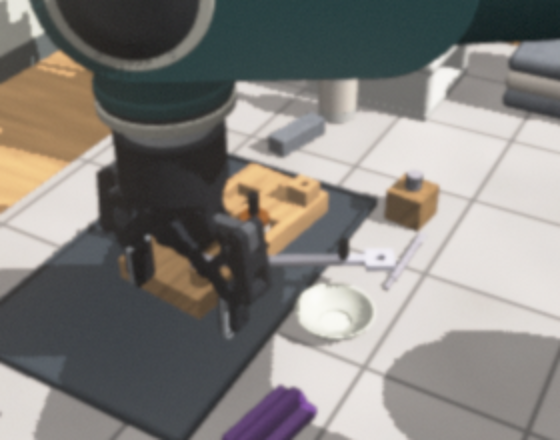

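The short bottle is seated in front slot 1, cap at crop (253,205). Next I'll swing the bar shut by its knob.

```bash
cat >> h.py <<'E'
PIV=R2w(POSE,(-47,105,61)); SHUT=-np.pi/2+A
def bar(th,r): return PIV[:2]+r*np.array([np.cos(th),np.sin(th)])
E
python3 - <<'E'
from h import *
import cv2
th0=np.arctan2(-.0531-PIV[1],.4146-PIV[0]); print("angle",SHUT-th0)
qs=lambda t:q_close(t+np.pi/2)
k=bar(th0,.16); arm.goto([*k,.15],qs(th0)); arm.movel([*k,.072],max_speed=.08); arm.grasp()
print("w",telemetry.current_width(),telemetry.current_wrist_force())
for t in np.linspace(th0,SHUT,10)[1:]:
    arm.movel([*bar(t,.16),.072],qs(t),max_speed=.06)
print(telemetry.current_wrist_force(),telemetry.current_time())
arm.ungrasp(); arm.movel([*bar(SHUT,.16),.16],max_speed=.12); arm.goto([.45,-.26,.25],qs(SHUT))
h=bar(SHUT,.2); print("pred hole",h)
H=[];K=[]
for i in range(3):
    for c in("side","top"):
        a=near("keeper_hole",np.array([*h,.067]),c,.025,True); H.append(a); K.append(near("keeper_knob",np.array([*bar(SHUT,.16),.091]),c,.02)); 
print(H,K)
for c,s in(("side",(slice(120,280),slice(220,420))),("top",(slice(130,290),slice(230,400)))): cv2.imwrite(f"pics/{c}6.png",cv2.resize(vision.grab_frame(c)[s],None,fx=3.5,fy=3.5))
E
```

```text
angle 0.927062130045047
w 0.11315660101078599 [-1.3154546  -0.60130072  2.80860985]
[0.95741007 4.14643983 6.85585261] 65.6083
pred hole [ 0.56200525 -0.15378756]
[array([ 0.562 , -0.1517,  0.0653]), array([ 0.564 , -0.1512,  0.0666]), array([ 0.5608, -0.1514,  0.0679]), array([ 0.5607, -0.1514,  0.066 ]), array([ 0.562 , -0.1523,  0.0667]), array([ 0.5627, -0.1557,  0.0695])] [array([ 0.5678, -0.1117,  0.0958]), array([ 0.5703, -0.1157,  0.0886]), array([ 0.5675, -0.1132,  0.0922]), array([ 0.5687, -0.1179,  0.0935]), array([ 0.5667, -0.1123,  0.0947]), array([ 0.5707, -0.1197,  0.0911])]
```

View pics/side6.png

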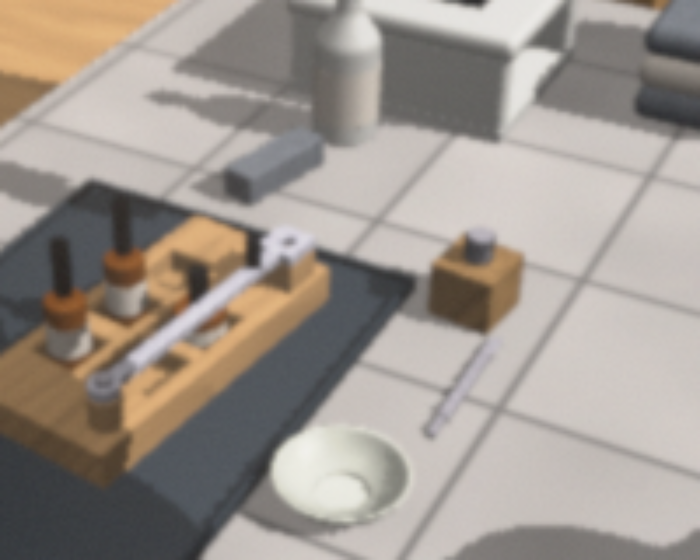

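View pics/top6.png

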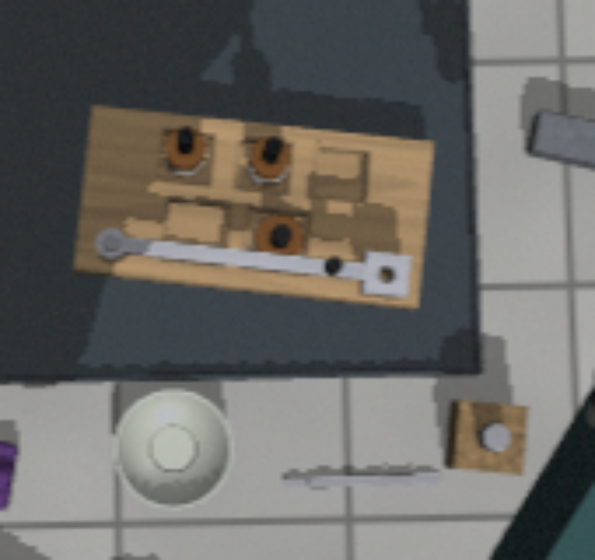

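The bar lies across the front row with its plate over the latch post, hole at top-crop (386,274). The screw head is at top-crop (497,437), and at (481,235) in the side crop. I'll back-project both.

```bash
python3 - <<'E'
from h import *
def bp(c,u,v,z):
    k=vision.calibration(c); f=210/np.tan(np.radians(k["fovy"])/2); V=k["view"]; R=V[:3,:3]; o=-R.T@V[:3,3]
    d=R.T@np.array([(u-k["cx"])/f,-(v-k["cy"])/f,-1]); return (o+d*(z-o[2])/d[2])[:2].round(4)
T=lambda a,b:(230+a/3.5-.36,130+b/3.5-.36); S=lambda a,b:(220+a/3.5-.36,120+b/3.5-.36)
print("head",bp("top",*T(497,437),.067),bp("side",*S(481,235),.067))
print("hole",bp("top",*T(386,274),.067),bp("side",*S(289,243),.067))
print("pivot",bp("top",*T(111,243),.067),bp("side",*S(103,381),.067), PIV)
E
```

```text
head [ 0.441  -0.2278] [ 0.4413 -0.2242]
hole [ 0.5593 -0.1519] [ 0.5582 -0.1492]
pivot [0.5852 0.0457] [0.5886 0.0457] [0.58832866 0.04447257 0.067     ]
```

```bash
python3 - <<'E'
from h import *
x,y=.4440,-.2255
f=lambda:(telemetry.current_width(),telemetry.current_grip_force(),telemetry.current_wrist_force().round(1) if hasattr(telemetry.current_wrist_force(),'round') else telemetry.current_wrist_force())
arm.goto([x,y,.11],q_close(A+np.pi/2)); print(f())
arm.movel([x,y,.049],max_speed=.08); print(f()); arm.grasp(); print("y grip",f(),telemetry.current_eef_pos())
arm.ungrasp(); arm.movel([x,y,.075],max_speed=.08)
arm.goto([x,y,.075],q_close(A)); arm.movel([x,y,.049],max_speed=.08); arm.grasp(); print("x grip",f(),telemetry.current_eef_pos(),telemetry.current_time())
E
```

```text
(0.9995643658362545, 0.0, array([ 0.1, -0.2,  0.5]))
(0.9993033904953195, 0.0, array([ 0.4, -0.4,  0.3]))
y grip (0.20712092113504268, 58.553266525268555, array([-2.6, -5.2,  3.3])) [ 0.44412293 -0.22618779  0.04952879]
x grip (0.20161066356626497, 58.54980826377869, array([-1.4,  0.2,  5.3])) [ 0.44420194 -0.22560912  0.04940518] 75.6917
```

```bash
cat > ins.py <<'E'
from h import *
q=q_close(A)
def tryat(x,y):
    arm.movel([x,y,.112],max_speed=.05)
    s=arm.movel([x,y,.094],max_speed=.02,f_stop=5)   # tip to 11 mm into hole mouth
    z=telemetry.current_eef_pos()[2]; print("try",round(x,4),round(y,4),s,"z",round(z,4),np.round(telemetry.current_wrist_force(),1)); return z
E
python3 - <<'E'
from ins import *
x,y=.4440,-.2255
arm.movel([x,y,.16],max_speed=.08); print(telemetry.current_width())
x,y=.562,-.1525
arm.movel([x,y,.16],max_speed=.1); arm.sleep(.3)
for d in [(0,0),(0,.002),(0,-.002),(.002,0),(-.002,0)]:
    z=tryat(x+d[0],y+d[1])
    if z<.099: break
import cv2
for c,s in(("side",(slice(120,280),slice(220,420))),): cv2.imwrite(f"pics/{c}7.png",cv2.resize(vision.grab_frame(c)[s],None,fx=3.5,fy=3.5))
print(telemetry.current_time())
E
```

```text
0.20449045537949542
try 0.562 -0.1525 False z 0.0942 [-0.4 -0.8 -0.1]
81.2833
```

View pics/side7.png

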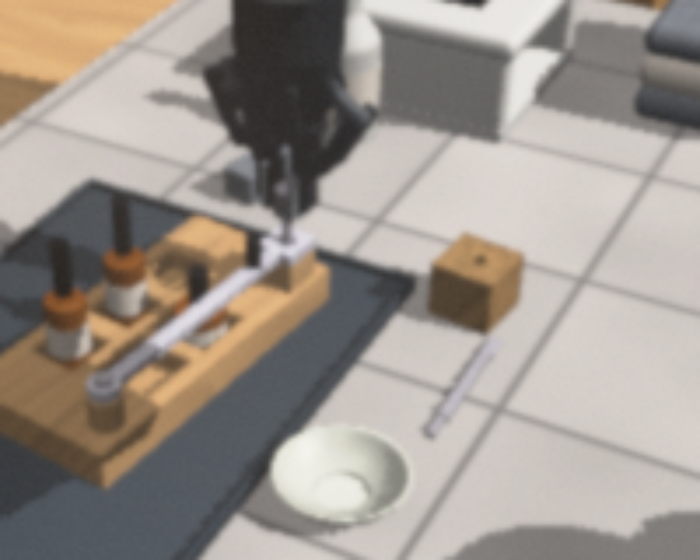

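The screw tip is in the hole, at crop (288,240), with no side force. I'll drive it home.

```bash
python3 - <<'E'
from ins import *
x,y=.562,-.1525
s=arm.movel([x,y,.0705],max_speed=.02,f_stop=8)
z=telemetry.current_eef_pos()[2]; print(s,"z",z,telemetry.current_wrist_force(),telemetry.current_time())
E
```

```text
True z 0.07128720618859058 [0.4111614  0.02357961 4.6228765 ] 82.375
```

```bash
python3 - <<'E'
from ins import *
import cv2
arm.ungrasp(); arm.movel([.562,-.1525,.17],max_speed=.1); arm.goto([.45,-.3,.25],q)
for c in("side","top"):
    im=vision.grab_frame(c); cv2.imwrite(f"pics/{c}8.png",cv2.resize(im[120:280,220:420],None,fx=3.5,fy=3.5))
    for n in("screw_seat","keeper_hole","tall_1","short_1"): print(c,n,[(np.round(d["xyz"],4),round(d["conf"],2)) for d in spotter.pinpoint(n,c)][:2])
E
```

```text
side screw_seat [(array([ 0.5614, -0.1568,  0.0652]), 0.63), (array([4.245e-01, 1.633e-01, 1.000e-04]), 0.52)]
side keeper_hole [(array([ 0.5627, -0.151 ,  0.0684]), 0.66)]
side tall_1 [(array([ 0.6582, -0.0122,  0.0138]), 0.91), (array([ 0.6505, -0.0683,  0.0171]), 0.8)]
side short_1 [(array([ 0.5603, -0.1516,  0.0322]), 0.74), (array([ 0.5897, -0.0788,  0.0115]), 0.62)]
top screw_seat [(array([ 0.5598, -0.1547,  0.0695]), 0.39)]
top keeper_hole [(array([ 0.56  , -0.1504,  0.0683]), 0.9)]
top tall_1 [(array([ 0.6443, -0.0692,  0.0141]), 0.46), (array([ 0.6485, -0.0098,  0.013 ]), 0.43)]
top short_1 [(array([ 0.5913, -0.0796,  0.0189]), 0.58)]
```

View pics/side8.png

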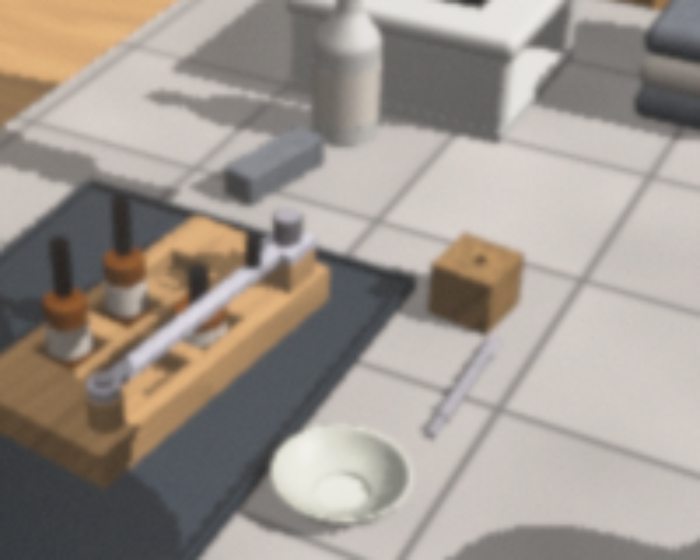

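View pics/top8.png

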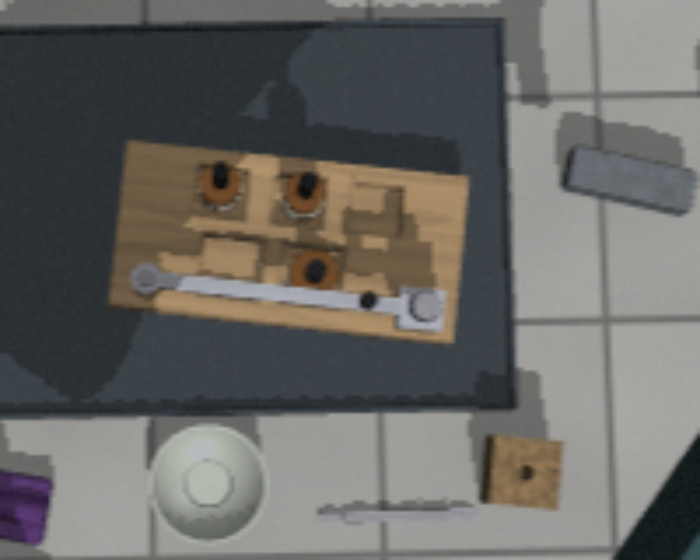

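The screw head sits flat on the end plate, at side crop (288,228) and top crop (424,304). All three bottles are upright in their slots, and the other things on the sill look undisturbed.

```bash
python3 -c "
from station import arm
print(arm.finish_job())"
```

```text
the job is handed in; nothing more can be done
None
```

I handed the job in with both tall bottles in the back row, the one short bottle in the front row, the keeper bar shut, and the thumbscrew seated flush on it; the judge's verdict was not shown.

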